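# Find the hidden socket of the canvas stop rail and seat the stop pin

## Task

Take the red-handled stop pin out of its wooden parking block and set its tip in the slot of the aluminium stop rail. Pressing lightly, feel along the black cover strip with the tip until it drops into the hidden socket, then push it fully home and let go. Never press hard on the rail, and leave the large black jar and the tape roll where they are.

Things in the scene. Friction and masses are not known exactly. Their poses are not given: they have to be found in the camera images.
- pin: loose stop pin, 100 g nominal, standing upright in the parking block at the start. Origin: centre of the flat end of its tip, z along the pin towards the handle. From the tip up: round steel shaft 14 mm in diameter and 30 mm long (tip tapers to 9 mm over the last 3 mm), steel collar 34 mm in diameter from 30 to 35 mm, red square handle 20 x 20 mm (faces square to the pin's x and y) from 35 to 85 mm, and a small steel button on top up to 87 mm
- pin_handle (a point): centre of the pin's red handle, 60 mm above the tip
- block: fixed wooden parking block 60 x 60 x 36 mm with an 18 mm through hole in the middle, in which the pin stands with its collar on the block's top. Origin: centre of the underside, z up
- rail: fixed aluminium canvas stop rail, 48 mm wide (x), 230 mm long (y; end feet make it 268) and 42 mm high. Origin: centre of the underside, z up. Its top has a slot 20 mm wide and 100 mm long (y -50 to +50 mm, an orange band past each end). Home, the pin's collar lies on the rail's top, its tip 12 mm above this origin. Never press the rail with more than 35 N, short knocks included
- slot_floor (a point): centre of the slot's floor, a hard black cover strip 5 mm below the rail's top, 37 mm above its origin. A socket 20 x 20 mm (the slot's full width) lies hidden in the strip, its centre anywhere from 28 mm before to 28 mm past this point along the rail's y; its place is not measured
- rail_top (a point): point above the slot's centre, level with the rail's top (42 mm above its origin). About the socket: a black plug closes it, flush and looking like the strip. Pressed with more than about 2.5 N (more than the pin weighs) the plug sinks, up to 28 mm, and stays where it is pushed. Elsewhere the strip does not give way
- gesso_jar: bystander: large black jar with black lid (a smaller one stands elsewhere), 76 mm in diameter, 82 mm high, loose. Origin: centre of the underside
- tape_roll: bystander: roll of beige tape lying flat, 101 x 112 x 24 mm, loose. Origin: centre of the underside
Things that resemble listed ones, but are neither listed nor needed, are in the scene too. What is shaped like the pin but green is not meant.

How it is judged:
By the outcome, as a careful person would: the job done as asked, in the order asked, and still so for the second after the job is handed in, with the robot touching nothing.
It also fails if it takes over 72 s, if anything falls off the work surface, if the arm or the gripper's body presses on something with over 40 N, if the wrist force passes 120 N, or if a joint passes its speed limit or range.

## Robot

A 7-joint arm with a two-finger parallel gripper is mounted at the origin on the work surface; the furniture and walls round the work are solid. World frame = base frame: x ahead of the robot, y to its left, z up, the work surface at z = 0. Lengths are in m, angles in rad, forces in N, time in s.
With the tool pointing down it reaches from about 0.425 to 0.875 m from the base axis. Payload 9.9 kg.
Tool frame: the origin (TCP) lies midway between the tips of the shut fingers; the grasp point (between the pads) lies robot.hold_point_z behind it (robot.hold_point_z is the distance from the TCP to the grasp point, in m); z points along the fingers, y is the direction in which the jaws open and shut (so a half turn about z gives the same grasp; the last joint's range is limited). The gripper opens to 85 mm and grips with 20 to 120 N. Pads are 22 mm wide; open, the fingers measure 114 mm over their backs; the gripper's body (76 mm by 85 mm) begins 54 mm behind the grasp point. The pads swing forward as they close: fully open they stand 13 mm farther back than shut.
Start: joints at [1.052, 0.576, 0.025, 1.437, -0.015, 1.129, -0.057], TCP at [0.284, -0.612, 0.231] pointing down, gripper open.
Joint ranges: [-2.76, 2.76], [-0.34, 2.15], [-1.52, 1.57], [0.19, 2.46], [-1.09, 4.23], [0.17, 1.99], [-2.82, 2.82]. Speed limits (rad/s): [2.22, 2.22, 3.01, 3.01, 3.14, 3.14, 3.14].

## Interface

Orientations are given as a unit quaternion [w, x, y, z].
In Python, from rig import monitor, viewer, robot, spotter gives the robot as it stands.
- The arm moves only by the tool play_rows, never from a script. Its argument "commands" is a list of rows, each a list of 7 numbers: the turn, a rotation vector about the world's x, y, z in degrees, then the shift along the world's x, y, z in cm, then the closure, from 0 (fully open) to 1 (shut). A call has 1 to 20 rows; each row shifts and turns the commanded pose from where the row before left it; what a row does not reach is not made up. A row lasts 1/8 s, in which the tool goes at most 62.5 mm and 10.7 degrees, less where a joint would pass 70% of its speed; a pose out of reach is approached as far as the arm can. A call with a gripper value outside its range is refused whole. The fingers move at their own pace and stop on an object; the grip force is fixed at half the most. Time passes only in rows, so rows that do not move let the fingers close. It gives the time, the measured TCP pose, the force and the opening at its end, in the units of the state.
- monitor.sense(): the state, without advancing time (a new reading comes with each control period).
- viewer.camera(name): name is "side" or "top" or "wrist"; returns the picture (400x640x3 uint8, red, green, blue); there is no depth.
- viewer.camera_info(name): a dict with "intrinsics" (3x3 intrinsics, pixels), "xyz" and "attitude" of the camera in the world. Camera axes: x right, y up, looking along -z (the intrinsics and any distortion apply to the point x, -y, -z); pixel columns grow to the right and rows downward; lengths in m; the calibration is good to about 2 mm. A picture is of the moment at which its call begins: read the wrist's pose just before it. camera_info takes no time and is no camera call; for the wrist camera it gives the pose at the moment of the call.
- robot.job_done(): hands the job in, once; it reports no verdict.
Trained networks look in the newest picture that a camera, given by its name, has taken for a name from the list of things; names that differ only in an ending like _2 or _b are one class to them, and where a whole thing is asked for, a point or a joint stands for the part that bears it (a point fixed in the world has none). Each returns a list of dicts, best first, with "score" (0 to 1); they miss things now and then, are a little off and sometimes report something else, mostly with a low value. They report only what shows in the picture. A call takes as long as a camera call. They do not tell look-alikes from the thing itself.
- spotter.search_frame(camera, label): "point" ([x, y, z] in m, in world coordinates, good to about 4 mm: the middle of the surface that is visible of it).
- spotter.silhouettes(camera, label): "pixels" (400x640 bool, what is visible of it).
The state is a dict: "time": time; "qpos": joint angles; "joint_vel": joint speeds; "joint_efforts": joint torques, N m; "eef_pos": TCP position; "tcp_rot": TCP orientation; "wrist_force": force on the tool from outside, world axes, zero at the start; "moment": the same for the moment, N m; "gripper_width": opening from 0.0 (shut) to 1.0 (fully open).
Only numpy, scipy, OpenCV 4.12 (cv2) and the standard library are available. Lean on these libraries where they do the work, as an engineer would, in place of code of your own. Each camera call takes 0.05 s, during which the arm holds its last target. There are 200 camera calls.

## Working session

There is one attempt and no reset: what is moved stays moved. The work goes in short steps, Python scripts to look and compute and a tool call to move; the robot and the scene stay as the last step left them, time stands still between calls to the robot, and variables do not carry over. Pictures are saved under pics/ and viewed, about 8 in all and at most 12, crops included, and the job is handed in when it is done.

Besides the shell and the picture viewer there is one more tool, called after "Request:" in YAML: its name, and indented under it one key for each argument. play_rows: Moves the arm, as the interface text tells. Its arguments: {"type":"object","properties":{"commands":{"type":"array","items":{"type":"array","items":{"type":"number"}}}},"required":["commands"]}

```bash
mkdir -p pics; ls; python3 - <<'E'
from rig import monitor, viewer, robot, spotter
import cv2, numpy as np
s=monitor.sense(); print({k:np.round(v,3).tolist() for k,v in s.items()}); print(robot.hold_point_z)
ims=[]
for c in ["top","side","wrist"]:
    im=viewer.camera(c); cv2.imwrite(f"pics/{c}0.png",im[:,:,::-1])
    i=viewer.camera_info(c); print(c,i)
    for l in ["pin","pin_handle","block","rail","slot_floor","rail_top","gesso_jar","tape_roll"]:
        try: print(c,l,[(np.round(d["point"],3).tolist(),round(d["score"],2)) for d in spotter.search_frame(c,l)[:4]])
        except Exception as e: print(c,l,e)
E
```

```text
pics
{'time': 0.0, 'qpos': [1.052, 0.577, 0.025, 1.438, -0.015, 1.129, -0.056], 'joint_vel': [-0.001, 0.001, -0.0, 0.0, 0.001, 0.0, 0.0], 'joint_efforts': [0.001, -76.576, 2.25, -28.598, 0.015, 0.013, -0.0], 'eef_pos': [0.284, -0.612, 0.23], 'tcp_rot': [-0.001, 0.976, 0.216, -0.0], 'wrist_force': [-0.524, -0.418, 0.051], 'moment': [0.029, 0.013, 0.021], 'gripper_width': 1.001}
0.0187
top {'intrinsics': array([[385.96931377,   0.        , 315.17766647],
       [  0.        , 385.96931377, 197.76607621],
       [  0.        ,   0.        ,   1.        ]]), 'xyz': array([0.32720562, 0.00389329, 0.97467881]), 'attitude': array([-0.70454412, -0.02042   ,  0.04637283,  0.70784897])}
top pin [([0.364, -0.334, 0.061], 0.75), ([0.446, -0.327, 0.07], 0.46), ([0.444, -0.322, 0.039], 0.29)]
top pin_handle [([0.368, -0.332, 0.066], 0.56), ([0.443, -0.33, 0.069], 0.49)]
top block []
top rail [([0.461, 0.048, 0.042], 0.77)]
top slot_floor [([0.461, 0.05, 0.043], 0.91)]
top rail_top [([0.463, 0.044, 0.046], 0.79)]
top gesso_jar [([0.421, 0.285, 0.084], 0.56)]
top tape_roll [([0.364, -0.197, 0.024], 
[... 579 characters left out ...]
67, 0.092, 0.047], 0.76), ([0.448, -0.325, 0.061], 0.54)]
side rail_top [([0.467, 0.091, 0.041], 0.58)]
side gesso_jar [([0.427, 0.314, 0.073], 0.88)]
side tape_roll [([0.369, -0.179, 0.023], 0.85)]
wrist {'intrinsics': array([[285.03411852,   0.        , 318.78451954],
       [  0.        , 285.03411852, 194.18208112],
       [  0.        ,   0.        ,   1.        ]]), 'xyz': array([ 0.3464152 , -0.58233507,  0.37338475]), 'attitude': array([ 0.83507347, -0.11538797,  0.07352537, -0.53285264])}
wrist pin [([0.355, -0.343, 0.033], 0.61)]
wrist pin_handle [([0.358, -0.343, 0.033], 0.82)]
wrist block []
wrist rail []
wrist slot_floor []
wrist rail_top []
wrist gesso_jar []
wrist tape_roll []
```

View pics/top0.png

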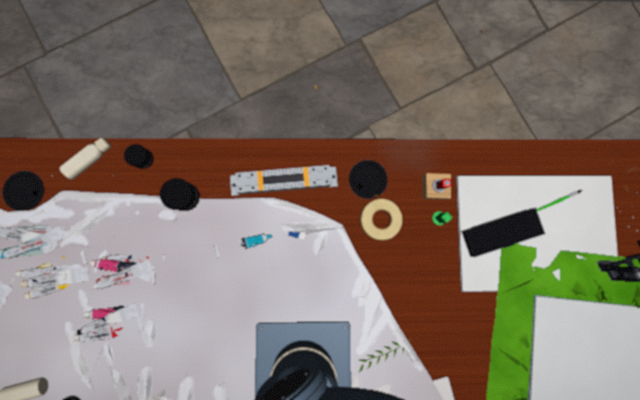

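View pics/side0.png

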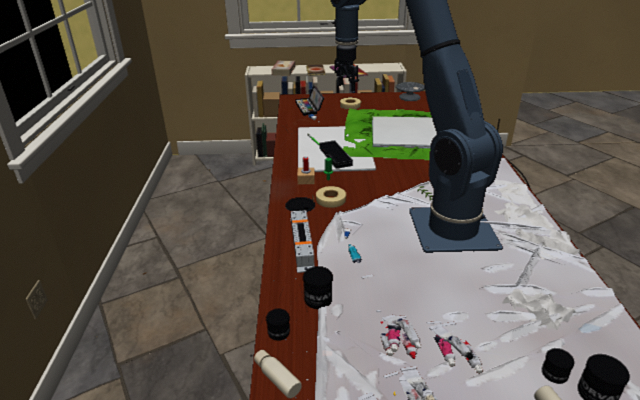

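```bash
cat > h.py <<'E'
import numpy as np, cv2
from scipy.spatial.transform import Rotation as R
from rig import monitor, viewer, robot, spotter
def Rq(q): return R.from_quat([q[1],q[2],q[3],q[0]])
def proj(ci,P):
    K=ci["intrinsics"]; p=(np.atleast_2d(P)-ci["xyz"])@Rq(ci["attitude"]).as_matrix()
    return np.c_[K[0,2]+K[0,0]*p[:,0]/-p[:,2], K[1,2]+K[1,1]*-p[:,1]/-p[:,2]]
def back(ci,uv,z):
    K=ci["intrinsics"]; uv=np.atleast_2d(uv).astype(float)
    d=np.c_[(uv[:,0]-K[0,2])/K[0,0],-(uv[:,1]-K[1,2])/K[1,1],-np.ones(len(uv))]@Rq(ci["attitude"]).as_matrix().T
    return ci["xyz"]+d*((z-ci["xyz"][2])/d[:,2])[:,None]
def st():
    s=monitor.sense(); print("t",round(s["time"],2),"pos",np.round(s["eef_pos"]*1000,1),"rotvec",np.round(Rq(s["tcp_rot"]).as_rotvec(degrees=True),2),"F",np.round(s["wrist_force"],1),"w",round(s["gripper_width"],3))
    X=Rq(s["tcp_rot"]).as_matrix(); print(" toolx",np.round(X[:,0],4),"tooly yaw",round(np.degrees(np.arctan2(X[1,1],X[0,1])),2),"z",np.round(X[:,2],4)); return s
E
python3 - <<'E'
from h import *
s=st(); ci=viewer.camera_info("wrist"); M=Rq(s["tcp_rot"]).as_matrix(); C=Rq(ci["attitude"]).as_matrix()
print("cam in tool",M.T@(ci["xyz"]-s["eef_pos"]),"\nlook dir tool",M.T@-C[:,2],"right",M.T@C[:,0])
t=viewer.camera_info("top"); viewer.camera("top")
for l in ["rail","slot_floor"]:
    m=spotter.silhouettes("top",l)[0]["pixels"].astype(np.uint8)
    pts=np.argwhere(m)[:,::-1]; w=back(t,pts,0.042)[:,:2]
    r=cv2.minAreaRect((w*1000).astype(np.float32)); print(l,m.sum(),r,cv2.boxPoints(r).round(0).tolist())
    u,sv,vt=np.linalg.svd(w-w.mean(0),full_matrices=False); print(w.mean(0),np.degrees(np.arctan2(vt[0,1],vt[0,0])))
E
```

```text
t 1.35 pos [ 284.3 -612.2  231.3] rotvec [175.76  38.82  -0.  ] F [-0.2 -0.2 -0.3] w 1.001
 toolx [ 0.907   0.4212 -0.    ] tooly yaw -65.09 z [-0. -0. -1.]
cam in tool [ 0.06890526 -0.00093694 -0.14206889] 
look dir tool [-2.71066598e-01  1.82494508e-04  9.62560578e-01] right [ 1.33234141e-04  9.99999980e-01 -1.52072693e-04]
rail 2240 ((460.7182312011719, 45.371826171875), (55.1224250793457, 257.0986022949219), 4.746539115905762) [[423.0, 171.0], [444.0, -85.0], [499.0, -80.0], [478.0, 176.0]]
[0.46129519 0.04731165] 94.7906551178739
slot_floor 2273 ((462.13482666015625, 44.265716552734375), (55.161502838134766, 259.57244873046875), 4.833369731903076) [[424.0, 171.0], [446.0, -87.0], [501.0, -83.0], [479.0, 176.0]]
[0.46130761 0.04508129] 94.93057346833594
```

Request:
play_rows:
  commands:
    - [0, 0, -2.5, 1.6, 2.9, 0, 0]
    - [0, 0, -2.5, 1.6, 2.9, 0, 0]
    - [0, 0, -2.5, 1.6, 2.9, 0, 0]
    - [0, 0, -2.5, 1.6, 2.9, 0, 0]
    - [0, 0, -2.5, 1.6, 2.9, 0, 0]
    - [0, 0, -2.5, 1.6, 2.9, 0, 0]
    - [0, 0, -2.5, 1.6, 2.9, 0, 0]
    - [0, 0, -2.5, 1.6, 2.9, 0, 0]
    - [0, 0, -2.5, 1.6, 2.9, 0, 0]
    - [0, 0, -2.5, 1.2, 2.4, 0, 0]
    - [0, 0, 0, 0, 0, 0, 0]
    - [0, 0, 0, 0, 0, 0, 0]

```text
time: 3.0
eef_pos: [0.44, -0.3279, 0.2314]
tcp_rot: [0.0, 1.0, -0.001, -0.0]
wrist_force: [-0.1, 0.2, -0.3]
gripper_width: 0.998
```

```bash
python3 - <<'E'
from h import *
s=st(); ci=viewer.camera_info("wrist"); im=viewer.camera("wrist"); 
np.save("pics/ci1.npy",ci,allow_pickle=True); cv2.imwrite("pics/w1.png",im[:,:,::-1])
print(spotter.search_frame("wrist","pin_handle")[:3])
p=proj(ci,[[.446,-.327,.066],[.446,-.327,.093]]); print(p)
u,v=p.mean(0).astype(int); c=im[max(v-100,0):v+100,max(u-130,0):u+130]; print(u-130,v-100)
cv2.imwrite("pics/w1c.png",cv2.resize(c,None,fx=3,fy=3,interpolation=cv2.INTER_CUBIC)[:,:,::-1])
E
```

```text
t 3.0 pos [ 440.  -327.9  231.4] rotvec [ 1.7996e+02 -1.2000e-01 -1.0000e-02] F [-0.1  0.2 -0.3] w 0.998
 toolx [ 1.0e+00 -1.4e-03 -1.0e-04] tooly yaw -90.08 z [-1.e-04 -6.e-04 -1.e+00]
[{'point': [0.4489, -0.3328, 0.0824], 'score': 0.84}, {'point': [0.3705, -0.3389, 0.0664], 'score': 0.84}]
[[318.70104959 173.03328228]
 [318.70526831 178.39018194]]
188 75
```

View pics/w1c.png

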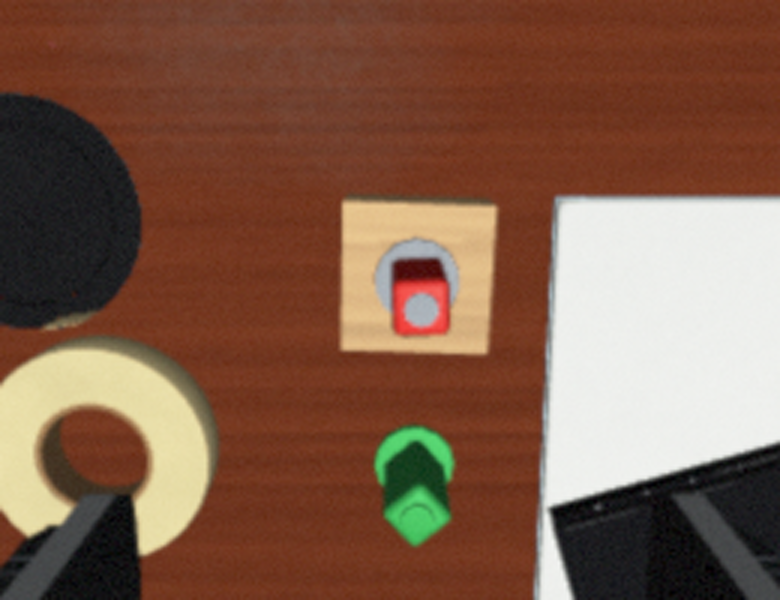

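```bash
python3 - <<'E'
from h import *
ci=np.load("pics/ci1.npy",allow_pickle=True).item(); im=cv2.imread("pics/w1.png")[:,:,::-1].astype(int)
r,g,b=im[...,0],im[...,1],im[...,2]
m=np.zeros(r.shape,np.uint8); m[130:200,290:360]=((r>190)&(g<110)&(b<110))[130:200,290:360]
cs,_=cv2.findContours(m,cv2.RETR_EXTERNAL,cv2.CHAIN_APPROX_NONE); c=max(cs,key=cv2.contourArea)[:,0]
w=back(ci,c,0.091)[:,:2]*1000; R1=cv2.minAreaRect(w.astype(np.float32)); print("handle top",R1, len(c))
# block top, wood colour
m=np.zeros(r.shape,np.uint8); m[130:200,290:370]=((r>190)&(g>140)&(b<170)&(r-b>60))[130:200,290:370]
cs,_=cv2.findContours(m,cv2.RETR_EXTERNAL,cv2.CHAIN_APPROX_NONE); c=max(cs,key=cv2.contourArea)[:,0]
w=back(ci,c,0.036)[:,:2]*1000; print("block top",cv2.minAreaRect(w.astype(np.float32)))
# collar: gray
m=np.zeros(r.shape,np.uint8); m[150:173,305:350]=((abs(r-b)<35)&(r>120))[150:173,305:350]
c=np.argwhere(m)[:,::-1]; w=back(ci,c,0.041)[:,:2]*1000; print("collar y range",w[:,1].min(),w[:,1].max(),"xmax",w[:,0].max())
E
```

```text
handle top ((446.3938903808594, -336.9779052734375), (17.33080291748047, 17.61373519897461), 89.991455078125) 63
block top ((446.3210754394531, -336.2453918457031), (59.430198669433594, 59.53417205810547), 88.09683990478516)
collar y range -352.2358291918719 -320.2458305392765 xmax 463.4845558513244
```

Request:
play_rows:
  commands:
    - [0, 0, 0, 0.16, -0.22, -2.2, 0]
    - [0, 0, 0, 0.16, -0.22, -2.8, 0]
    - [0, 0, 0, 0.16, -0.22, -2.8, 0]
    - [0, 0, 0, 0.16, -0.22, -2.2, 0]
    - [0, 0, 0, 0, 0, -1, 0]
    - [0, 0, 0, 0, 0, 0, 0]

```text
time: 3.85
eef_pos: [0.4462, -0.3363, 0.121]
tcp_rot: [-0.0, 1.0, -0.001, -0.0]
wrist_force: [0.1, 0.2, 0.5]
gripper_width: 1.0
```

```bash
python3 - <<'E'
from h import *
t=viewer.camera_info("top"); im=cv2.imread("pics/top0.png")[:,:,::-1].astype(int); r,g,b=im[...,0],im[...,1],im[...,2]
m=(r>150)&(g<90)&(b<90); m[:170]=0; m[200:]=0; m[:,:425]=0; m[:,460:]=0
c=np.argwhere(m)[:,::-1]; print("top red",len(c),back(t,[c.mean(0)],0.075),c.mean(0))
s=st(); ci=viewer.camera_info("wrist"); I=viewer.camera("wrist"); cv2.imwrite("pics/w2.png",I[:,:,::-1]); im=I.astype(int); np.save("pics/ci2.npy",ci,allow_pickle=True)
r,g,b=im[...,0],im[...,1],im[...,2]
m=((r>190)&(g<110)&(b<110)).astype(np.uint8)
cs,_=cv2.findContours(m,cv2.RETR_EXTERNAL,cv2.CHAIN_APPROX_NONE)
for c in sorted(cs,key=cv2.contourArea)[-2:]:
    c=c[:,0]; w=back(ci,c,0.091)[:,:2]*1000; print("handle top",cv2.minAreaRect(w.astype(np.float32)), len(c),c.mean(0))
cv2.imwrite("pics/w2.png",I[:,:,::-1])
E
```

```text
top red 36 [[ 0.44750511 -0.34203114  0.075     ]] [446.25       182.72222222]
t 3.85 pos [ 446.2 -336.3  121. ] rotvec [-1.7997e+02  2.1000e-01  8.0000e-02] F [0.1 0.2 0.5] w 1.0
 toolx [ 1.0e+00 -2.3e-03 -9.0e-04] tooly yaw -90.13 z [-9.e-04  5.e-04 -1.e+00]
handle top ((447.110595703125, -336.58245849609375), (17.562192916870117, 17.250316619873047), 89.88982391357422) 96 [320.54166667 222.61458333]
```

View pics/w2.png

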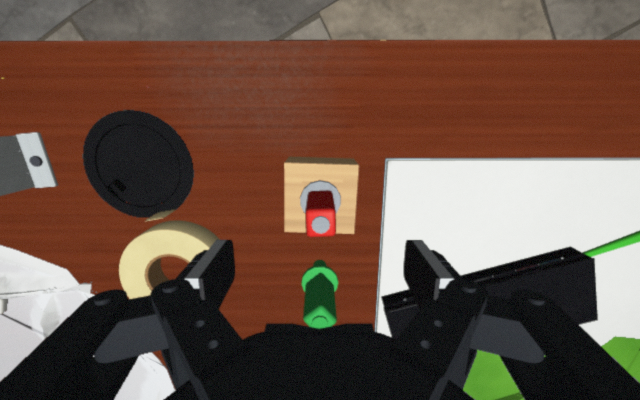

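Request:
play_rows:
  commands:
    - [0, 0, 0, 0.05, 0, -1.5, 0]
    - [0, 0, 0, 0, 0, -2, 0]
    - [0, 0, 0, 0, 0, -2, 0]
    - [0, 0, 0, 0, 0, -1.4, 0]
    - [0, 0, 0, 0, 0, 0, 0]
    - [0, 0, 0, 0, 0, 0, 0.5]
    - [0, 0, 0, 0, 0, 0, 0.8]
    - [0, 0, 0, 0, 0, 0, 1]
    - [0, 0, 0, 0, 0, 0, 1]
    - [0, 0, 0, 0, 0, 0, 1]
    - [0, 0, 0, 0, 0, 0, 1]
    - [0, 0, 0, 0, 0, 0, 1]

```text
time: 5.4
eef_pos: [0.4474, -0.3361, 0.0527]
tcp_rot: [0.0, 1.0, -0.001, 0.0]
wrist_force: [-1.1, 0.1, 5.9]
gripper_width: 0.23
```

Request:
play_rows:
  commands:
    - [0, 0, 0, 0, 0, 0.5, 1]
    - [0, 0, 0, 0, 0, 1, 1]
    - [0, 0, 0, 0, 0, 2, 1]
    - [0, 0, 0, 0, 0, 3, 1]
    - [0, 0, 0, 0, 0, 3, 1]
    - [0, 0, 0, 0, 0, 2.5, 1]
    - [0, 0, 0, 0, 0, 0, 1]
    - [0, 0, 0, 0, 0, 0, 1]

```text
time: 6.4
eef_pos: [0.4468, -0.3357, 0.1718]
tcp_rot: [-0.0, 1.0, -0.001, -0.0]
wrist_force: [0.6, 0.0, -1.2]
gripper_width: 0.224
```

```bash
python3 - <<'E'
from h import *
s=st(); ci=viewer.camera_info("wrist"); I=viewer.camera("wrist"); cv2.imwrite("pics/w3.png",I[:,:,::-1])
np.save("pics/ci3.npy",ci,allow_pickle=True)
p=s["eef_pos"]; M=Rq(s["tcp_rot"]).as_matrix()
# expected: tip 46.5mm below TCP at grasp (TCP .0527, tip .006)
for n,d in [("tip",.0467),("collar bottom",.0167),("collar top",.0117),("handle top",-.0383)]: print(n,proj(ci,p+M[:,2]*d))
E
```

```text
t 6.4 pos [ 446.8 -335.7  171.8] rotvec [-1.7997e+02  1.3000e-01  6.0000e-02] F [ 0.6  0.  -1.2] w 0.224
 toolx [ 1.0e+00 -1.5e-03 -6.0e-04] tooly yaw -90.08 z [-6.e-04  5.e-04 -1.e+00]
tip [[320.0094572  215.21383508]]
collar bottom [[320.20843835 232.27634767]]
collar top [[320.24830779 235.69512818]]
handle top [[320.82515075 285.15906009]]
```

View pics/w3.png

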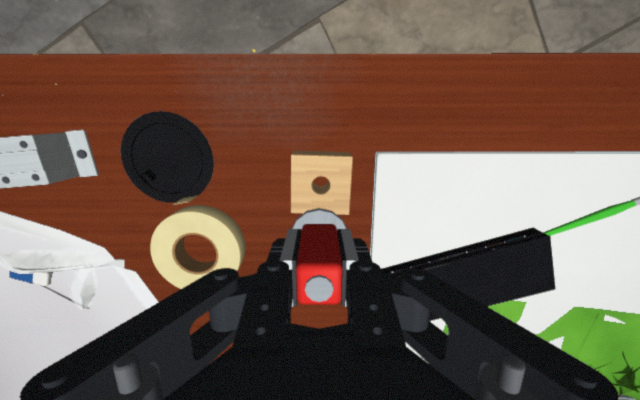

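Request:
play_rows:
  commands:
    - [0, 0, 0, 0, 1.5, 1, 1]
    - [0, 0, 0.5, -0.1, 3, 1, 1]
    - [0, 0, 0.5, -0.2, 4, 1, 1]
    - [0, 0, 0.5, -0.2, 4.5, 0, 1]
    - [0, 0, 0.5, -0.2, 4.5, 0, 1]
    - [0, 0, 0.5, -0.2, 4.5, 0, 1]
    - [0, 0, 0.5, -0.2, 4.5, 0, 1]
    - [0, 0, 0.5, -0.2, 4, 0, 1]
    - [0, 0, 0.5, -0.2, 4, 0, 1]
    - [0, 0, 0.5, -0.2, 2.5, 0, 1]
    - [0, 0, 0.4, -0.2, 1.2, 0, 1]
    - [0, 0, 0, 0, 0, 0, 1]
    - [0, 0, 0, 0, 0, 0, 1]

```text
time: 8.07
eef_pos: [0.4281, 0.045, 0.2023]
tcp_rot: [0.0, 0.999, 0.041, -0.0]
wrist_force: [0.9, -0.6, -1.4]
gripper_width: 0.231
```

```bash
python3 - <<'E'
from h import *
s=st(); ci=viewer.camera_info("wrist"); I=viewer.camera("wrist"); cv2.imwrite("pics/w4.png",I[:,:,::-1])
np.save("pics/ci4.npy",ci,allow_pickle=True)
p=s["eef_pos"]; M=Rq(s["tcp_rot"]).as_matrix()
y=np.array([-.083,.9965,0]); c=np.array([.461,.046,.042])
print(proj(ci,[c,c+.05*y,c-.05*y]))
c=I[75:225,190:450]
cv2.imwrite("pics/w4c.png",cv2.resize(c,None,fx=3,fy=3,interpolation=cv2.INTER_CUBIC)[:,:,::-1])
E
```

```text
t 8.07 pos [428.1  45.  202.3] rotvec [ 1.7982e+02  7.4300e+00 -2.0000e-02] F [ 0.9 -0.6 -1.4] w 0.231
 toolx [ 9.966e-01  8.250e-02 -2.000e-04] tooly yaw -85.27 z [-2.e-04 -5.e-04 -1.e+00]
[[321.17010813 149.09405749]
 [273.78060825 149.11602022]
 [368.55635843 149.07209627]]
```

View pics/w4c.png

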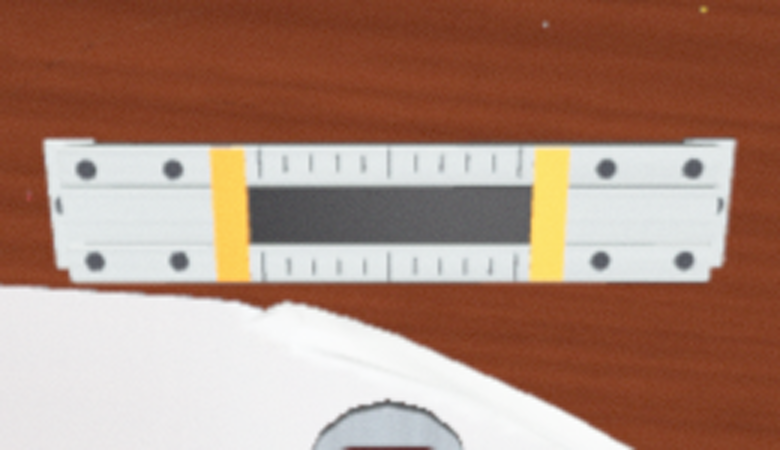

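```bash
python3 - <<'E'
from h import *
ci=np.load("pics/ci4.npy",allow_pickle=True).item(); I=cv2.imread("pics/w4.png")[:,:,::-1].astype(int)
g=cv2.cvtColor(I.astype(np.uint8),cv2.COLOR_RGB2GRAY)
m=np.zeros(g.shape,np.uint8); m[130:165,265:375]=(g<140)[130:165,265:375]
m=cv2.morphologyEx(m,cv2.MORPH_OPEN,np.ones((5,5),np.uint8))
c=max(cv2.findContours(m,0,cv2.CHAIN_APPROX_NONE)[0],key=cv2.contourArea)[:,0]
for z in (.042,.037):
    w=back(ci,c,z)[:,:2]*1000; print("slot",z,cv2.minAreaRect(w.astype(np.float32)))
sat=I.max(2)-I.min(2)
m=((g>120)&(sat<45)|(g<120)&(sat<25)|((I[...,0]>220)&(I[...,2]<120))).astype(np.uint8); m[:118]=0; m[170:]=0; m[:,:200]=0; m[:,440:]=0
c=max(cv2.findContours(m,0,cv2.CHAIN_APPROX_NONE)[0],key=cv2.contourArea)[:,0]
w=back(ci,c,.042)[:,:2]*1000; print("rail",cv2.minAreaRect(w.astype(np.float32)))
o=((I[...,0]>220)&(I[...,1]>150)&(I[...,2]<140)).astype(np.uint8); o[:118]=0; o[172:]=0
n,l,stt,cen=cv2.connectedComponentsWithStats(o)
for i in range(1,n):
    if stt[i,4]>100:
        w=back(ci,np.argwhere(l==i)[:,::-1],.042)*1000; print("band",stt[i],w.mean(0).round(2),w[:,:2].min(0).round(1),w[:,:2].max(0).round(1))
E
```

```text
slot 0.042 ((464.0024719238281, 48.00953674316406), (18.781084060668945, 98.67279052734375), 4.734459400177002)
slot 0.037 ((463.46600341796875, 47.95076370239258), (19.09164810180664, 100.30451202392578), 4.734486103057861)
rail ((464.55364990234375, 48.101776123046875), (50.00551223754883, 237.93116760253906), 4.736663818359375)
band [260 125  13  44 465] [458.79 103.64  42.  ] [435.6  96.9] [481.3 111. ]
band [367 125  12  44 455] [468.    -7.59  42.  ] [444.9 -14.4] [490.5  -1.1]
```

Request:
play_rows:
  commands:
    - [0, 0, 0, 0.9, -0.9, -1, 1]
    - [0, 0, 0, 1, -0.9, -2, 1]
    - [0, 0, 0, 1, -0.9, -2.5, 1]
    - [0, 0, 0, 0.97, -0.99, -2.5, 1]
    - [0, 0, 0, 0, 0, -1.5, 1]
    - [0, 0, 0, 0, 0, -0.8, 1]
    - [0, 0, 0, 0, 0, -0.4, 1]
    - [0, 0, 0, 0, 0, 0, 1]
    - [0, 0, 0, 0, 0, 0, 1]

```text
time: 9.25
eef_pos: [0.4673, 0.0092, 0.0958]
tcp_rot: [-0.0, 0.999, 0.042, 0.0]
wrist_force: [0.1, -0.3, -0.8]
gripper_width: 0.231
```

```bash
python3 - <<'E'
from h import *
s=st(); p=s["eef_pos"]*1000; d=p[:2]-[463.5,48]; u=np.array([-.0825,.9966]); print("s,lat",d@u,d@[.9966,.0825])
I=viewer.camera("wrist"); cv2.imwrite("pics/w5.png",I[:,:,::-1])
cv2.imwrite("pics/w5c.png",cv2.resize(I[110:310,190:450],None,fx=3,fy=3,interpolation=cv2.INTER_CUBIC)[:,:,::-1])
E
```

```text
t 9.25 pos [467.3   9.2  95.8] rotvec [-1.7984e+02 -7.5700e+00 -9.0000e-02] F [ 0.1 -0.3 -0.8] w 0.231
 toolx [0.9965 0.0841 0.001 ] tooly yaw -85.18 z [ 1.e-03  1.e-04 -1.e+00]
s,lat -39.01202542548506 0.5488940979935095
```

View pics/w5c.png

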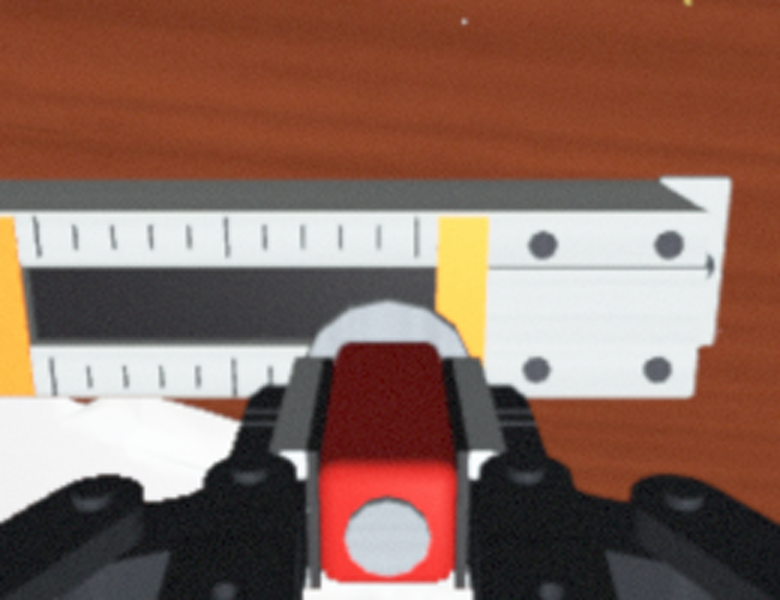

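Request:
play_rows:
  commands:
    - [0, 0, 0, 0, 0, -0.3, 1]
    - [0, 0, 0, 0, 0, -0.2, 1]
    - [0, 0, 0, 0, 0, -0.1, 1]
    - [0, 0, 0, 0, 0, -0.1, 1]
    - [0, 0, 0, 0, 0, -0.1, 1]
    - [0, 0, 0, 0, 0, 0, 1]
    - [0, 0, 0, 0, 0, 0, 1]

```text
time: 10.18
eef_pos: [0.467, 0.0091, 0.0873]
tcp_rot: [-0.0, 0.999, 0.042, 0.0]
wrist_force: [-0.3, 0.6, -0.7]
gripper_width: 0.229
```

```bash
cat >> h.py <<'E'
def pf():
    s=st(); p=s["eef_pos"]*1000; d=p[:2]-[463.5,48]; u=np.array([-.0825,.9966]); print("s,lat",(d@u).round(2),(d@[.9966,.0825]).round(2)); return s
E
python3 - <<'E'
from h import *
pf()
E
```

```text
t 10.18 pos [467.    9.1  87.3] rotvec [-179.84   -7.55   -0.  ] F [-0.3  0.6 -0.7] w 0.229
 toolx [0.9965 0.0839 0.    ] tooly yaw -85.19 z [ 0.  0. -1.]
s,lat -39.07 0.23
```

Request:
play_rows:
  commands:
    - [0, 0, 0, 0, 0, -0.05, 1]
    - [0, 0, 0, 0, 0, -0.05, 1]
    - [0, 0, 0, 0, 0, -0.05, 1]
    - [0, 0, 0, 0, 0, -0.05, 1]
    - [0, 0, 0, 0, 0, 0, 1]

```text
time: 10.8
eef_pos: [0.4669, 0.0091, 0.0852]
tcp_rot: [-0.0, 0.999, 0.042, -0.0]
wrist_force: [0.1, -0.2, -1.6]
gripper_width: 0.229
```

Request:
play_rows:
  commands:
    - [0, 0, 0, 0, 0, -0.05, 1]
    - [0, 0, 0, 0, 0, -0.05, 1]
    - [0, 0, 0, 0, 0, 0, 1]

```text
time: 11.18
eef_pos: [0.4669, 0.0091, 0.0843]
tcp_rot: [-0.0, 0.999, 0.042, -0.0]
wrist_force: [0.2, -0.1, -1.4]
gripper_width: 0.228
```

Request:
play_rows:
  commands:
    - [0, 0, 0, 0, 0, -0.05, 1]
    - [0, 0, 0, 0, 0, 0, 1]

```text
time: 11.42
eef_pos: [0.4669, 0.0091, 0.0838]
tcp_rot: [-0.0, 0.999, 0.042, -0.0]
wrist_force: [-0.3, 0.5, -1.5]
gripper_width: 0.22
```

Request:
play_rows:
  commands:
    - [0, 0, 0, 0, 0, -0.05, 1]
    - [0, 0, 0, 0, 0, 0, 1]

```text
time: 11.68
eef_pos: [0.467, 0.0091, 0.0836]
tcp_rot: [-0.0, 0.999, 0.042, 0.0]
wrist_force: [-1.5, 0.1, 4.9]
gripper_width: 0.225
```

Request:
play_rows:
  commands:
    - [0, 0, 0, 0, 0, -0.05, 1]
    - [0, 0, 0, 0, 0, 0, 1]

```text
time: 11.92
eef_pos: [0.4671, 0.0091, 0.0835]
tcp_rot: [-0.0, 0.999, 0.042, 0.0]
wrist_force: [-2.3, -0.0, 12.0]
gripper_width: 0.224
```

Request:
play_rows:
  commands:
    - [0, 0, 0, 0, 0, -0.03, 1]
    - [0, 0, 0, 0, 0, 0, 1]

```text
time: 12.18
eef_pos: [0.4671, 0.0091, 0.0834]
tcp_rot: [-0.0, 0.999, 0.042, 0.0]
wrist_force: [-3.6, -0.3, 15.7]
gripper_width: 0.226
```

Request:
play_rows:
  commands:
    - [0, 0, 0, 0, 0, -0.0, 1]
    - [0, 0, 0, 0, 0, 0.07, 1]
    - [0, 0, 0, 0, 0, 0, 1]

```text
time: 12.55
eef_pos: [0.4671, 0.0091, 0.0836]
tcp_rot: [-0.0, 0.999, 0.042, 0.0]
wrist_force: [-2.3, -0.5, 7.9]
gripper_width: 0.227
```

Request:
play_rows:
  commands:
    - [0, 0, 0, -0.008, 0.1, 0, 1]
    - [0, 0, 0, -0.008, 0.1, 0, 1]
    - [0, 0, 0, -0.008, 0.1, 0, 1]
    - [0, 0, 0, -0.008, 0.1, 0, 1]
    - [0, 0, 0, 0, 0, 0, 1]

```text
time: 13.18
eef_pos: [0.4671, 0.0117, 0.0836]
tcp_rot: [0.001, 0.999, 0.041, 0.0]
wrist_force: [-0.3, -5.5, 7.8]
gripper_width: 0.227
```

Request:
play_rows:
  commands:
    - [0, 0, 0, -0.008, 0.1, 0, 1]
    - [0, 0, 0, -0.008, 0.1, 0, 1]
    - [0, 0, 0, -0.008, 0.1, 0, 1]
    - [0, 0, 0, -0.008, 0.1, 0, 1]
    - [0, 0, 0, 0, 0, 0, 1]

```text
time: 13.8
eef_pos: [0.4669, 0.0159, 0.0836]
tcp_rot: [0.001, 0.999, 0.041, 0.001]
wrist_force: [0.4, -4.8, 7.4]
gripper_width: 0.225
```

Request:
play_rows:
  commands:
    - [0, 0, 0, -0.008, 0.1, 0, 1]
    - [0, 0, 0, -0.008, 0.1, 0, 1]
    - [0, 0, 0, -0.008, 0.1, 0, 1]
    - [0, 0, 0, -0.008, 0.1, 0, 1]
    - [0, 0, 0, 0, 0, 0, 1]

```text
time: 14.42
eef_pos: [0.4667, 0.0199, 0.0836]
tcp_rot: [0.001, 0.999, 0.041, 0.001]
wrist_force: [0.7, -5.6, 7.5]
gripper_width: 0.223
```

Request:
play_rows:
  commands:
    - [0, 0, 0, -0.009, 0.1, 0, 1]
    - [0, 0, 0, -0.009, 0.1, 0, 1]
    - [0, 0, 0, -0.009, 0.1, 0, 1]
    - [0, 0, 0, -0.009, 0.1, 0, 1]
    - [0, 0, 0, 0, 0, 0, 1]

```text
time: 15.05
eef_pos: [0.4663, 0.024, 0.0836]
tcp_rot: [0.001, 0.999, 0.041, 0.001]
wrist_force: [-0.8, -3.9, 5.8]
gripper_width: 0.226
```

Request:
play_rows:
  commands:
    - [0, 0, 0, -0.009, 0.1, 0, 1]
    - [0, 0, 0, -0.009, 0.1, 0, 1]
    - [0, 0, 0, -0.009, 0.1, 0, 1]
    - [0, 0, 0, -0.009, 0.1, 0, 1]
    - [0, 0, 0, 0, 0, 0, 1]

```text
time: 15.68
eef_pos: [0.4653, 0.0294, 0.0831]
tcp_rot: [-0.0, 0.999, 0.042, 0.0]
wrist_force: [0.3, -1.4, 1.1]
gripper_width: 0.223
```

Request:
play_rows:
  commands:
    - [0, 0, 0, 0, 0, -0.05, 1]
    - [0, 0, 0, 0, 0, 0, 1]

```text
time: 15.92
eef_pos: [0.4652, 0.0294, 0.0826]
tcp_rot: [-0.0, 0.999, 0.042, -0.0]
wrist_force: [1.7, -0.0, -0.1]
gripper_width: 0.229
```

Request:
play_rows:
  commands:
    - [0, 0, 0, -0.008, 0.1, 0, 1]
    - [0, 0, 0, -0.008, 0.1, 0, 1]
    - [0, 0, 0, 0, 0, -0.05, 1]
    - [0, 0, 0, 0, 0, 0, 1]

```text
time: 16.42
eef_pos: [0.4648, 0.0313, 0.0821]
tcp_rot: [-0.0, 0.999, 0.042, -0.0]
wrist_force: [0.3, -0.9, 0.4]
gripper_width: 0.223
```

Request:
play_rows:
  commands:
    - [0, 0, 0, 0, 0, -0.05, 1]
    - [0, 0, 0, 0, 0, -0.05, 1]
    - [0, 0, 0, 0, 0, 0, 1]

```text
time: 16.8
eef_pos: [0.465, 0.0312, 0.0811]
tcp_rot: [-0.0, 0.999, 0.042, -0.0]
wrist_force: [-1.1, -0.5, -1.2]
gripper_width: 0.223
```

Request:
play_rows:
  commands:
    - [0, 0, 0, 0, 0, -0.05, 1]
    - [0, 0, 0, 0, 0, -0.05, 1]
    - [0, 0, 0, 0, 0, 0, 1]

```text
time: 17.18
eef_pos: [0.465, 0.0311, 0.0801]
tcp_rot: [-0.0, 0.999, 0.042, -0.0]
wrist_force: [-0.2, 1.3, -0.4]
gripper_width: 0.223
```

Request:
play_rows:
  commands:
    - [0, 0, 0, 0, 0, -0.1, 1]
    - [0, 0, 0, 0, 0, -0.1, 1]
    - [0, 0, 0, 0, 0, -0.1, 1]
    - [0, 0, 0, 0, 0, -0.1, 1]
    - [0, 0, 0, 0, 0, 0, 1]

```text
time: 17.8
eef_pos: [0.4651, 0.0312, 0.0761]
tcp_rot: [-0.0, 0.999, 0.042, -0.0]
wrist_force: [0.1, 0.9, -0.4]
gripper_width: 0.223
```

Request:
play_rows:
  commands:
    - [0, 0, 0, 0, 0, -0.15, 1]
    - [0, 0, 0, 0, 0, -0.15, 1]
    - [0, 0, 0, 0, 0, -0.15, 1]
    - [0, 0, 0, 0, 0, -0.15, 1]
    - [0, 0, 0, 0, 0, 0, 1]

```text
time: 18.42
eef_pos: [0.4652, 0.0312, 0.07]
tcp_rot: [-0.0, 0.999, 0.042, -0.0]
wrist_force: [0.1, 2.1, -1.1]
gripper_width: 0.227
```

Request:
play_rows:
  commands:
    - [0, 0, 0, 0, 0, -0.15, 1]
    - [0, 0, 0, 0, 0, -0.15, 1]
    - [0, 0, 0, 0, 0, -0.15, 1]
    - [0, 0, 0, 0, 0, -0.15, 1]
    - [0, 0, 0, 0, 0, 0, 1]

```text
time: 19.05
eef_pos: [0.4651, 0.0311, 0.064]
tcp_rot: [-0.0, 0.999, 0.042, -0.0]
wrist_force: [-0.3, 1.5, -0.8]
gripper_width: 0.221
```

Request:
play_rows:
  commands:
    - [0, 0, 0, 0, 0.03, -0.1, 1]
    - [0, 0, 0, 0, 0, -0.1, 1]
    - [0, 0, 0, 0, 0, -0.1, 1]
    - [0, 0, 0, 0, 0, -0.1, 1]
    - [0, 0, 0, 0, 0, -0.05, 1]
    - [0, 0, 0, 0, 0, 0, 1]

```text
time: 19.8
eef_pos: [0.4651, 0.0313, 0.0596]
tcp_rot: [0.0, 0.999, 0.042, -0.0]
wrist_force: [0.9, -0.1, -0.4]
gripper_width: 0.225
```

Request:
play_rows:
  commands:
    - [0, 0, 0, 0, 0, -0.05, 1]
    - [0, 0, 0, 0, 0, -0.03, 1]
    - [0, 0, 0, 0, 0, 0, 1]

```text
time: 20.18
eef_pos: [0.4651, 0.0313, 0.0588]
tcp_rot: [0.0, 0.999, 0.042, -0.0]
wrist_force: [-0.1, -0.1, -0.2]
gripper_width: 0.231
```

Request:
play_rows:
  commands:
    - [0, 0, 0, 0, 0, -0.04, 1]
    - [0, 0, 0, 0, 0, 0, 1]

```text
time: 20.42
eef_pos: [0.4651, 0.0313, 0.0587]
tcp_rot: [0.0, 0.999, 0.042, 0.0]
wrist_force: [-1.0, -1.4, 4.0]
gripper_width: 0.229
```

Request:
play_rows:
  commands:
    - [0, 0, 0, 0, 0, -0.05, 1]
    - [0, 0, 0, 0, 0, 0, 1]
    - [0, 0, 0, 0, 0, 0, 1]

```text
time: 20.8
eef_pos: [0.4651, 0.0313, 0.0586]
tcp_rot: [-0.0, 0.999, 0.042, 0.0]
wrist_force: [-2.1, -0.8, 12.9]
gripper_width: 0.226
```

Request:
play_rows:
  commands:
    - [0, 0, 0, 0, 0, 0.05, 1]
    - [0, 0, 0, 0, 0, 0, 1]
    - [0, 0, 0, 0, 0, 0, 0.6]
    - [0, 0, 0, 0, 0, 0, 0.3]
    - [0, 0, 0, 0, 0, 0, 0.0]
    - [0, 0, 0, 0, 0, 0, 0.0]
    - [0, 0, 0, 0, 0, 0, 0.0]
    - [0, 0, 0, 0, 0, 0, 0.0]
    - [0, 0, 0, 0, 0, 0, 0.0]

```text
time: 21.92
eef_pos: [0.4651, 0.0314, 0.0585]
tcp_rot: [-0.0, 0.999, 0.042, 0.0]
wrist_force: [0.0, 0.3, -0.2]
gripper_width: 1.0
```

Request:
play_rows:
  commands:
    - [0, 0, 0, 0, 0, 0.5, 0]
    - [0, 0, 0, 0, 0, 1, 0]
    - [0, 0, 0, 0, 0, 2, 0]
    - [0, 0, 0, 0, 0, 3, 0]
    - [0, 0, 0, 0, 0, 3, 0]
    - [0, 0, 0, 0, 0, 3, 0]
    - [0, 0, 0, 0, 0, 1.5, 0]
    - [0, 0, 0, 0, 0, 0, 0]
    - [0, 0, 0, 0, 0, 0, 0]

```text
time: 23.05
eef_pos: [0.4647, 0.0313, 0.1982]
tcp_rot: [0.0, 0.999, 0.042, -0.0]
wrist_force: [-0.3, -0.6, 0.4]
gripper_width: 1.002
```

```bash
python3 - <<'E'
from h import *
s=pf(); ci=viewer.camera_info("wrist"); I=viewer.camera("wrist"); cv2.imwrite("pics/w6.png",I[:,:,::-1])
P=np.array([.4651,.0313,0]); print("home pred button, collar",proj(ci,[P+[0,0,.099],P+[0,0,.047]]))
S=viewer.camera("side"); cs=viewer.camera_info("side"); a=S[150:350,220:400]
for l in ["gesso_jar","tape_roll"]: print(l,[(d["point"].round(3),round(d["score"],2)) for d in spotter.search_frame("side",l)[:2]])
a=cv2.resize(a,(396,440),interpolation=cv2.INTER_CUBIC); b=cv2.resize(I[60:310,210:435],(396,440),interpolation=cv2.INTER_CUBIC)
cv2.imwrite("pics/end.png",np.hstack([a,b])[:,:,::-1])
E
```

```text
t 23.05 pos [464.7  31.3 198.2] rotvec [ 1.7984e+02  7.5600e+00 -4.0000e-02] F [-0.3 -0.6  0.4] w 1.002
 toolx [ 9.965e-01  8.390e-02 -5.000e-04] tooly yaw -85.19 z [-5.e-04 -0.e+00 -1.e+00]
s,lat -16.7 -0.18
home pred button, collar [[319.89416872 194.38261366]
 [319.71474589 180.96940884]]Traceback (most recent call last):
  File "<stdin>", line 5, in <module>
AttributeError: 'list' object has no attribute 'round'. Did you mean: 'count'?
```

```bash
python3 - <<'E'
from h import *
S=viewer.camera("side"); a=S[150:350,220:400]; I=cv2.imread("pics/w6.png")[:,:,::-1]
for l in ["gesso_jar","tape_roll","pin"]: print(l,[(np.round(d["point"],3),round(d["score"],2)) for d in spotter.search_frame("side",l)[:2]])
a=cv2.resize(a,(396,440),interpolation=cv2.INTER_CUBIC); b=cv2.resize(I[60:310,210:435],(396,440),interpolation=cv2.INTER_CUBIC)
cv2.imwrite("pics/end.png",np.hstack([a,b])[:,:,::-1])
E
```

```text
gesso_jar [(array([0.425, 0.313, 0.075]), 0.91)]
tape_roll [(array([ 0.369, -0.177,  0.022]), 0.63), (array([0.463, 0.114, 0.043]), 0.15)]
pin [(array([0.466, 0.044, 0.067]), 0.67), (array([ 0.367, -0.329,  0.058]), 0.58)]
```

View pics/end.png

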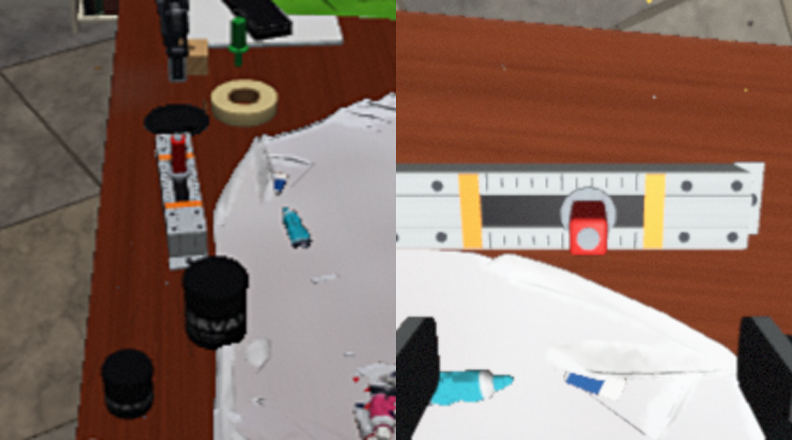

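```bash
python3 -c "
from rig import robot
print(robot.job_done())"
```

```text
the job is handed in; nothing more can be done
None
```

The stop pin is home in the rail's hidden socket, and the job is handed in at about 23 s of the 72 s allowed. I lifted the red pin from its block and set its tip on the cover strip about 39 mm before the slot's centre. I then slid it along at about 8 N and felt it drop about 19 mm before the centre. From there I moved it 2 mm further along and pushed it down until the collar met the rail top.

- **Depth:** the gripper stopped at 58.6 mm, exactly where the collar should meet the rail. In the last wrist picture the pin's button is about 1 pixel from where a fully home pin should show.
- **Forces:** the highest force read on the rail was about 16 N at first contact, and 13 N when seating the pin. These are readings at the end of each move; a short peak in between would not show.
- **Bystanders:** the side camera puts the jar and the tape roll within about 2 mm of where they started.
- **Disagreement:** the side camera's network placed the pin about 13 mm off along the rail from the gripper and wrist-camera position. It gave similar errors of about 14 mm for the pin in the block and over 40 mm for the rail, so I trusted the gripper and wrist camera.
- **End state:** the gripper is open and about 14 cm above where it let go, touching nothing.

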